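# Load the ultrasonic bath with stoppers

## Task

Pour all six black plastic stoppers from the white beaker into the tank of the ultrasonic bath, then stand the empty beaker upright on the floor of the drip tray and let go. Do not knock over or push aside the vials, bottles, timer or dish, including the vial already in the tray.

Things in the scene. Friction and masses are not known exactly. Their poses are not given: they have to be found in the camera images.
- beaker: White plastic beaker, stiff enough to grip firmly round its body, loose, about 90 g empty, open at the top, standing upright on the bench with the six stoppers in it: round, 95 mm high, outside diameter 60 mm at the foot widening to 64 mm at the rim, wall 3.5 mm, bottom 5 mm thick; no handle, plain rim. Origin: centre of its underside; z points up out of its mouth.
- bath: Ultrasonic cleaning bath, white casing with a blue-green front panel, heavy and fixed: 200 mm (its x) by 190 mm (its y), 110 mm high, open at the top into an empty, dry steel tank 150 mm (x) by 140 mm (y), centred; tank floor 40 mm above the bench, rim 110 mm above the bench. Origin: centre of its underside; x points from the front panel to its back, z up.
- tray: Flat grey drip tray, fixed on the bench: 180 mm (its x) by 170 mm (its y), rim 14 mm high, walls and floor 5 mm thick. A small vial already stands in it near its far (+x) edge. Origin: centre of its underside; z up.
- vial_bench: Bystander: small amber vial with black cap, 25 mm diameter, 48 mm high, standing about 110 mm beyond (+x) the beaker. Origin: centre of its underside.
- vial_tray: Bystander: vial of the same kind (25 mm diameter, 48 mm high) standing in the drip tray, about 62 mm from the tray's centre towards its +x edge and up to 45 mm to either side. Origin: centre of its underside.
- wash_bottle: Bystander: white plastic wash bottle, 68 mm diameter, 150 mm high. Origin: centre of its underside.
- reagent_bottle: Bystander: glass bottle with blue cap, 68 mm diameter, 140 mm high. Origin: centre of its underside.
- timer: Bystander: flat grey bench timer, 60 x 70 x 18 mm, lying near the robot. Origin: centre of its underside.
- dish: Bystander: closed glass dish, 60 mm diameter, 15 mm high, lying near the robot. Origin: centre of its underside.
- stopper0: Black stopper of smooth hard plastic, loose, 12 g; it slides out of the beaker once the wall slopes down some 25 degrees towards the mouth; a slightly tapered plug 19 mm long, 16 mm diameter at one end and 19 mm at the other; starts in the beaker (three side by side, in two layers). Origin: centre of its smaller end face; z along its axis to the larger end.
- stopper1: Black stopper of smooth hard plastic, loose, 12 g; it slides out of the beaker once the wall slopes down some 25 degrees towards the mouth; a slightly tapered plug 19 mm long, 16 mm diameter at one end and 19 mm at the other; starts in the beaker (three side by side, in two layers). Origin: centre of its smaller end face; z along its axis to the larger end.
- stopper2: Black stopper of smooth hard plastic, loose, 12 g; it slides out of the beaker once the wall slopes down some 25 degrees towards the mouth; a slightly tapered plug 19 mm long, 16 mm diameter at one end and 19 mm at the other; starts in the beaker (three side by side, in two layers). Origin: centre of its smaller end face; z along its axis to the larger end.
- stopper3: Black stopper of smooth hard plastic, loose, 12 g; it slides out of the beaker once the wall slopes down some 25 degrees towards the mouth; a slightly tapered plug 19 mm long, 16 mm diameter at one end and 19 mm at the other; starts in the beaker (three side by side, in two layers). Origin: centre of its smaller end face; z along its axis to the larger end.
- stopper4: Black stopper of smooth hard plastic, loose, 12 g; it slides out of the beaker once the wall slopes down some 25 degrees towards the mouth; a slightly tapered plug 19 mm long, 16 mm diameter at one end and 19 mm at the other; starts in the beaker (three side by side, in two layers). Origin: centre of its smaller end face; z along its axis to the larger end.
- stopper5: Black stopper of smooth hard plastic, loose, 12 g; it slides out of the beaker once the wall slopes down some 25 degrees towards the mouth; a slightly tapered plug 19 mm long, 16 mm diameter at one end and 19 mm at the other; starts in the beaker (three side by side, in two layers). Origin: centre of its smaller end face; z along its axis to the larger end.
Things that resemble listed ones, but are neither listed nor needed, are in the scene too. What is shaped like the tray but turquoise is not meant.

How it is judged:
On the way:
1. all six stoppers are in the tank of the bath (x of stopper0 in the frame of bath between -0.075 and 0.075 m and y of stopper0 in the frame of bath between -0.07 and 0.07 m and z of stopper0 in the frame of bath between 0.03 and 0.095 m and x of stopper1 in the frame of bath between -0.075 and 0.075 m and y of stopper1 in the frame of bath between -0.07 and 0.07 m and z of stopper1 in the frame of bath between 0.03 and 0.095 m and x of stopper2 in the frame of bath between -0.075 and 0.075 m and y of stopper2 in the frame of bath between -0.07 and 0.07 m and z of stopper2 in the frame of bath between 0.03 and 0.095 m and x of stopper3 in the frame of bath between -0.075 and 0.075 m and y of stopper3 in the frame of bath between -0.07 and 0.07 m and z of stopper3 in the frame of bath between 0.03 and 0.095 m and x of stopper4 in the frame of bath between -0.075 and 0.075 m and y of stopper4 in the frame of bath between -0.07 and 0.07 m and z of stopper4 in the frame of bath between 0.03 and 0.095 m and x of stopper5 in the frame of bath between -0.075 and 0.075 m and y of stopper5 in the frame of bath between -0.07 and 0.07 m and z of stopper5 in the frame of bath between 0.03 and 0.095 m), for 0.2 s.
At the end, for the whole second after the job is handed in: All six stoppers lie at rest inside the tank of the bath, below its rim; the beaker stands released, at rest and upright (within 0.1 rad) with its whole foot on the floor of the drip tray; the vials, bottles, timer and dish are within 30 mm of where they began, none of them having been tipped over (all of step 1 and angle between beaker's own z axis and vertical below 0.1 rad and x of beaker in the frame of tray between -0.065 and 0.065 m and y of beaker in the frame of tray between -0.06 and 0.06 m and z of beaker in the frame of tray between 0 and 0.009 m and linear speed of beaker below 0.02 m/s and linear speed of each of stopper0, stopper1, stopper2, stopper3, stopper4, stopper5 below 0.05 m/s and distance of each of vial_bench, vial_tray, wash_bottle, reagent_bottle, timer, dish from where it was at the start of the episode below 0.03 m); the robot touches nothing.
It fails at once if a vial is shifted by more than 30 mm or tipped over (distance of any of vial_bench, vial_tray from where it was at the start of the episode above 0.03 m or angle between any of vial_bench, vial_tray's own z axis and vertical above 0.5 rad).
It fails at once if a bottle is shifted by more than 30 mm or tipped over (distance of any of wash_bottle, reagent_bottle from where it was at the start of the episode above 0.03 m or angle between any of wash_bottle, reagent_bottle's own z axis and vertical above 0.5 rad).
It fails at once if the timer or the dish is shifted by more than 30 mm or tipped over (distance of any of timer, dish from where it was at the start of the episode above 0.03 m or angle between any of timer, dish's own z axis and vertical above 0.5 rad).
It also fails if it takes over 59 s, if anything falls off the work surface, if the arm or the gripper's body presses on something with over 40 N, if the wrist force passes 120 N, or if a joint passes its speed limit or range.

## Robot

A 6-joint arm with a two-finger parallel gripper is mounted at the origin on the work surface. World frame = base frame: x ahead of the robot, y to its left, z up, the work surface at z = 0. Lengths are in m, angles in rad, forces in N, time in s.
With the tool pointing down it reaches from about 0.35 to 0.775 m from the base axis. Payload 7.3 kg.
Tool frame: the origin (TCP) lies at the very end of the fingers, on their centre line; the grasp point (between the pads) lies 19 mm behind it; z points along the fingers, y is the line along which they close (so a half turn about z gives the same grasp; the last joint's range is limited). The gripper opens to 92 mm and grips with 3 to 60 N. Pads are 19 mm wide; open, the fingers measure 130 mm over their backs; the gripper's body (75 mm by 190 mm) begins 47 mm behind the grasp point.
Start: joints at [-1.484, 0.342, 1.524, -0, 1.275, -0.146], TCP at [0.121, -0.511, 0.202] pointing down, gripper open.
Joint ranges: [-2.53, 2.53], [-0.77, 2.02], [0.04, 2.7], [-1, 4.14], [0.28, 2.66], [-3.11, 3.11]. Speed limits (rad/s): [2.57, 2.57, 3.14, 3.14, 3.14, 3.14].

## Interface

Orientations are given as [roll, pitch, yaw] about the fixed x, y, z axes, in that order (R = Rz(yaw) Ry(pitch) Rx(roll)).
In Python, from cell import robot gives the robot as it stands.
- The arm moves only by the tool apply_moves, never from a script. Its argument "rows" is a list of rows, each an object with "xyz": the shift along the tool's x, y, z in mm, a list of three; "turn": the turn about the tool's z in rad. A call has 1 to 10 rows; each row shifts and turns the commanded pose from where the row before left it, along the tool's axes as they then stand; what a row does not reach is not made up. A row lasts 1/8 s, in which the tool goes at most 62.5 mm and 10.7 degrees, less where a joint would pass 70% of its speed; a pose out of reach is approached as far as the arm can. A call with a gripper value outside its range is refused whole. "gripper" is the opening, from 0 (shut) to 1 (fully open), set as the call begins (left out, the last holds). The fingers move at their own pace and stop on an object; "newtons" is the grip in N (left out, the last holds). Time passes only in rows, so rows that do not move let the fingers close. It gives the time, the measured TCP pose, the force and the opening at its end, in the units of the state.
- robot.observe(): the state, without advancing time (a new reading comes with each control period).
- robot.read_camera(name): name is "side" or "top"; returns a dict with "frame" (400x640x3 uint8, blue, green, red), "mtx" (3x3 intrinsics, pixels), "R" (3x3) and "t" (3): a world point X has camera coordinates R X + t. Camera axes: x right, y down, z forward; pixel columns grow to the right and rows downward; lengths in m; the calibration is good to about 2 mm. A picture is of the moment at which its call begins. There is no depth.
- robot.hand_in(): hands the job in, once; it reports no verdict.
The state is a dict: "time": time; "qpos": joint angles; "qvel": joint speeds; "joint_efforts": joint torques, N m; "tool_pos": TCP position; "tool_rot": TCP orientation; "contact_force": force on the tool from outside, world axes, zero at the start; "torque": the same for the moment, N m; "opening": finger opening in m.
Only numpy, scipy, OpenCV 4.12 (cv2) and the standard library are available. Lean on these libraries where they do the work, as an engineer would, in place of code of your own. Each camera call takes 0.05 s, during which the arm holds its last target. There are 200 camera calls.

## Working session

There is one attempt and no reset: what is moved stays moved. The work goes in short steps, Python scripts to look and compute and a tool call to move; the robot and the scene stay as the last step left them, time stands still between calls to the robot, and variables do not carry over. Pictures are saved under pics/ and viewed, on a budget of 10 in all, crops included, one or two more only if the job needs it, and the job is handed in when it is done.

Besides the shell and the picture viewer there is one more tool, called as name([rows], argument=value, ...), one row to a line, values as JSON. apply_moves: Moves the arm, as the interface text tells. Its arguments: {"type":"object","properties":{"rows":{"type":"array"},"gripper":{"type":"number"},"newtons":{"type":"number"}},"required":["rows"]}

```bash
ls; mkdir -p pics; python3 - <<'E'
from cell import robot
import cv2
for n in("side","top"):
    c=robot.read_camera(n); cv2.imwrite(f"pics/{n}0.png",c["frame"]); print(n,c["mtx"].tolist(),c["R"].tolist(),c["t"].tolist())
print(robot.observe())
E
```

```text
pics
side [[388.01538869450087, 0.0, 324.66621666191827], [0.0, 388.01538869450087, 196.71190249131072], [0.0, 0.0, 1.0]] [[-0.8114433740949706, -0.5844039347674995, 0.005629535117046508], [-0.3316056294304265, 0.4524590314130717, -0.8278396773668172], [0.48124563080346044, -0.6736118065481106, -0.5609365177197597]] [0.408748966016509, 0.1910056765317534, 0.9238030920477692]
top [[498.95426541306256, 0.0, 317.4336674284074], [0.0, 498.95426541306256, 197.14662815111942], [0.0, 0.0, 1.0]] [[-0.004608954906798689, -0.9999888351762813, -0.0010426204729751267], [-0.9938515775768925, 0.004696005177426595, -0.11062092606417412], [0.11062458715217424, 0.0005263631419022037, -0.9938621250753314]] [0.026586497982174512, 0.5044850936078613, 1.2913300580897698]
{'time': 0.1, 'qpos': array([-1.48398361e+00,  3.42633569e-01,  1.52491131e+00, -1.12587614e-05,
        1.27540515e+00, -1.46021486e-01]), 'qvel': array([-0.00123838, -0.00286024, -0.00170762, -0.00143228,  0.00169664,
       -0.00078534]), 'joint_efforts': array([ 1.88520789e-03, -4.32004058e+01, -2.44695586e+01,  7.19144032e-02,
        5.25742513e-02, -5.39145628e-05]), 'tool_pos': array([ 0.121109  , -0.5104351 ,  0.20142815]), 'tool_rot': array([-3.14024815e+00, -1.86850673e-04,  2.32837358e-01]), 'contact_force': array([ 1.25561051, -0.4377149 ,  0.08788099]), 'torque': array([ 0.03626939, -0.0333075 ,  0.02808157]), 'opening': 0.0916279646166032}
```

View pics/top0.png

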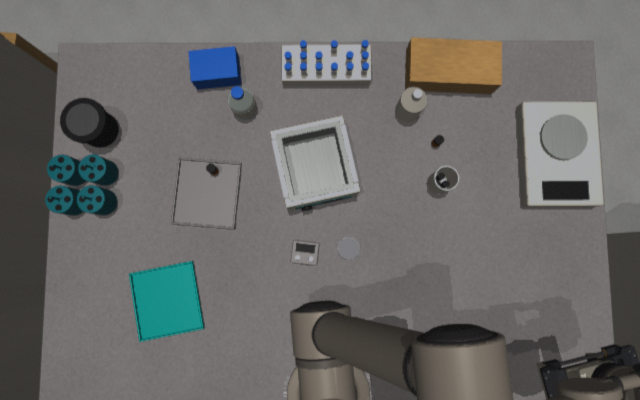

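View pics/side0.png

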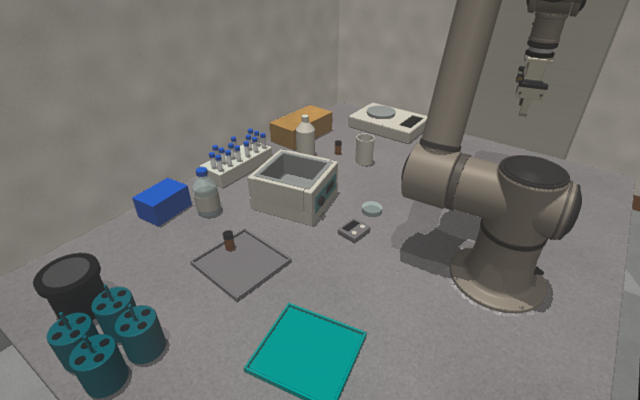

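The white beaker is at top (446,179). The white wash bottle at (413,100) has a cap and isn't a cup. The grey tray with the vial is at (207,194), and the turquoise tray at (167,301) is a decoy. The bath is at (315,162). Next I'll turn these into positions and check the choice in one crop.

```bash
cat > h.py <<'E'
from cell import robot
import cv2, numpy as np
def ray(c,px,z):
    R,t=np.array(c["R"]),np.array(c["t"]); o=-R.T@t
    d=R.T@np.linalg.inv(c["mtx"])@[*px,1.]
    return o+d*(z-o[2])/d[2]
def proj(c,X):
    p=np.array(c["mtx"])@(np.array(c["R"])@X+c["t"]); return p[:2]/p[2]
def p(l,x): print(l,np.round(x,4).tolist())
E
python3 - <<'E'
from h import *
c=robot.read_camera("top");f=c["frame"]
a=cv2.resize(f[140:220,400:500],None,fx=4,fy=4,interpolation=2)   # beaker: 400x320
b=cv2.resize(f[105:220,265:365],None,fx=4,fy=4,interpolation=2)   # bath 400x460
d=cv2.resize(f[150:235,165:250],None,fx=4,fy=4,interpolation=2)   # tray 340
cv2.imwrite("pics/crop.png",np.hstack([np.vstack([a,np.zeros((140,400,3),np.uint8)]),b])[:600]); cv2.imwrite("pics/tray.png",d)
p("beaker",ray(c,(446,179),.095))
for q in [(437,141)]:p("vialb",ray(c,q,.048))
p("vialt",ray(c,(212,169),.053)); p("wash",ray(c,(414,99),.12)); p("reag",ray(c,(237,92),.14)); p("timer",ray(c,(305,253),.018)); p("dish",ray(c,(348,248),.015))
p("bath",[ray(c,q,.11) for q in[(271,132),(346,118),(358,190),(286,206)]])
p("tray",[ray(c,q,.014) for q in[(181,159),(241,161),(236,229),(173,225)]])
p("base",proj(c,np.zeros(3)))
E
```

```text
beaker [0.5416, -0.2998, 0.095]
vialb [0.6498, -0.2917, 0.048]
vialt [0.5771, 0.2991, 0.053]
wash [0.7414, -0.2196, 0.12]
reag [0.7551, 0.2222, 0.14]
timer [0.358, 0.0576, 0.018]
dish [0.3706, -0.0558, 0.015]
bath [[0.6609, 0.1402, 0.11], [0.6961, -0.0488, 0.11], [0.5129, -0.0766, 0.11], [0.4738, 0.1021, 0.11]]
tray [[0.6114, 0.3916, 0.014], [0.6051, 0.2297, 0.014], [0.4221, 0.2408, 0.014], [0.4335, 0.4083, 0.014]]
base [327.7064, 392.0735]
```

View pics/crop.png

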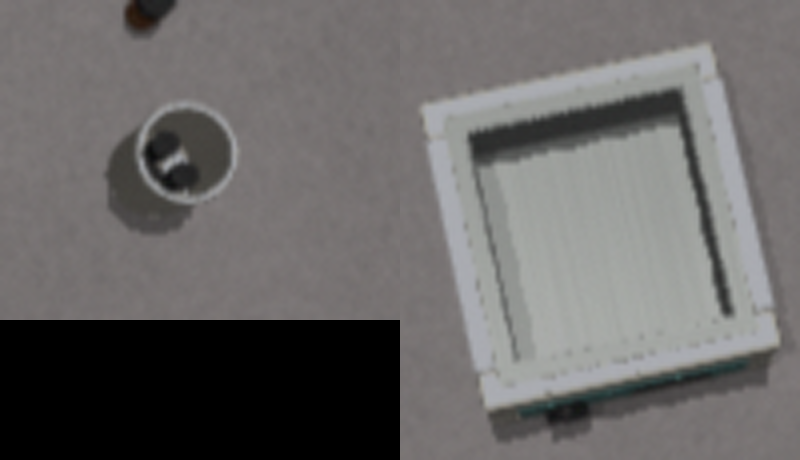

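apply_moves([
  {"xyz": [0, 0, -60], "turn": 0},
  {"xyz": [0, 0, -60], "turn": 0},
  {"xyz": [0, 0, -60], "turn": 0},
  {"xyz": [0, 0, -60], "turn": 0},
])

```text
time: 0.65
tool_pos: [0.1211, -0.5104, 0.4439]
tool_rot: [3.141, 0.0, 0.233]
contact_force: [-1.2, -1.2, 0.3]
opening: 0.0917
```

The crop confirms it: an open white beaker, rim centre about (446.7,178), with black stoppers inside. Moves can only yaw the tool, so I'll find out whether it tilts when sent past its reach, well above everything.

apply_moves([
  {"xyz": [0, 0, -60], "turn": 0},
  {"xyz": [0, 0, -60], "turn": 0},
  {"xyz": [0, 0, -60], "turn": 0},
  {"xyz": [0, 0, -60], "turn": 0},
  {"xyz": [0, 0, -60], "turn": 0},
  {"xyz": [0, 0, -60], "turn": 0},
])

```text
time: 1.4
tool_pos: [0.0989, -0.4235, 0.6604]
tool_rot: [3.118, -0.01, 0.232]
contact_force: [0.3, -0.2, 0.3]
opening: 0.0923
```

```bash
python3 -c "
from h import *
s=robot.observe();p('q',s['qpos']);p('rot',s['tool_rot']);p('pos',s['tool_pos'])"
```

```text
q [-1.5296, 0.4256, 0.0361, 0.031, 2.658, -0.1631]
rot [3.1176, -0.01, 0.232]
pos [0.0989, -0.4235, 0.6604]
```

apply_moves([
  {"xyz": [0, 0, 30], "turn": 0},
  {"xyz": [0, 0, 30], "turn": 0},
])

```text
time: 1.65
tool_pos: [0.0999, -0.4256, 0.6095]
tool_rot: [3.113, -0.01, 0.232]
contact_force: [-0.5, -1.0, 2.0]
opening: 0.0919
```

```bash
python3 -c "
from h import *
s=robot.observe();p('q',s['qpos']);p('rot',s['tool_rot']);p('pos',s['tool_pos'])"
```

```text
q [-1.5275, 0.2416, 0.5365, 0.0203, 2.3375, -0.1742]
rot [3.1135, -0.0096, 0.2319]
pos [0.0999, -0.4256, 0.6095]
```

```bash
cat > kin.py <<'E'
import numpy as np
from scipy.optimize import least_squares
from scipy.spatial.transform import Rotation as Ro
LO=np.array([-2.53,-.77,.04,-1,.28,-3.11]);HI=np.array([2.53,2.02,2.7,4.14,2.66,3.11])
P=np.array([.34,.4,.4,.25,0.,0.])
def fk(q,P=None):
    P=globals()['P'] if P is None else P
    d1,a,b,c,o,s=P
    ry=lambda t:Ro.from_euler('y',t).as_matrix(); rz=lambda t:Ro.from_euler('z',t).as_matrix()
    R=rz(q[0]); x=np.array([o,0,d1]); p=R@x
    R=R@ry(q[1]); p=p+R@[0,0,a]
    R=R@ry(q[2]); p=p+R@[s,0,b]
    R=R@rz(q[3])@ry(q[4]); R=R@rz(q[5]); p=p+R@[0,0,c]
    return p,R
E
python3 - <<'E'
import kin; from kin import *
D=[([-1.48398,.342634,1.524911,0,1.275405,-.146021],[.121109,-.510435,.201428],[-3.14025,-.00019,.23284]),
([-1.5296,.4256,.0361,.031,2.658,-.1631],[.0989,-.4235,.6604],[3.1176,-.01,.232]),
([-1.5275,.2416,.5365,.0203,2.3375,-.1742],[.0999,-.4256,.6095],[3.1135,-.0096,.2319])]
f=lambda P:np.concatenate([fk(q,P)[0]-x for q,x,_ in D])
for fix in (0,1):
    r=least_squares((lambda v:f(np.r_[v,0,0])) if fix else f,[.34,.4,.4,.25]+([] if fix else [0,0]));print(r.x.round(4),np.abs(r.fun).max().round(5))
for q,x,e in D:
    print(np.round(fk(q)[1].T@Ro.from_euler('xyz',e).as_matrix(),3).tolist())
E
```

```text
[ 4.9284  0.7198  0.4149  5.333  -0.1302 -0.0488] 0.07642
[3.6584 0.4035 0.3882 3.7189] 0.0776
[[0.0, -1.0, -0.0], [1.0, 0.0, -0.0], [0.0, -0.0, 1.0]]
[[-0.0, -1.0, 0.0], [1.0, -0.0, -0.0], [0.0, 0.0, 1.0]]
[[-0.0, -1.0, 0.0], [1.0, -0.0, 0.0], [-0.0, 0.0, 1.0]]
```

```bash
python3 - <<'E'
s=open('kin.py').read()
s=s.replace("P=np.array([.34,.4,.4,.25,0.,0.])","P=np.array([.34,.4,.4,.25,0.,0.])\nTZ=Ro.from_euler('z',np.pi/2).as_matrix()")
s=s.replace("x=np.array([o,0,d1])","x=np.array([0,o,d1])").replace("    return p,R","    return p,R@TZ")
open('kin.py','w').write(s)
E
cat > fit.py <<'E'
import kin; from kin import *
D=[([-1.48398,.342634,1.524911,0,1.275405,-.146021],[.121109,-.510435,.201428]),
([-1.5296,.4256,.0361,.031,2.658,-.1631],[.0989,-.4235,.6604]),
([-1.5275,.2416,.5365,.0203,2.3375,-.1742],[.0999,-.4256,.6095])]
f=lambda P:np.concatenate([fk(q,P)[0]-x for q,x in D])
for fix in (0,1):
    r=least_squares((lambda v:f(np.r_[v,0])) if fix else f,[.34,.4,.4,.25,0.07]+([] if fix else [0]));print(r.x.round(4),r.fun.round(5))
E
python3 fit.py
```

```text
[0.2214 0.5063 0.3796 0.3413 0.0764 0.0465] [ 2.e-05 -0.e+00  1.e-05 -4.e-05  1.e-05  0.e+00  2.e-05 -2.e-05 -1.e-05]
[1.6202 0.4936 0.3851 1.7635 0.0627] [-0.01259 -0.01378  0.00749  0.00613  0.01392 -0.00889  0.00724 -0.00418
  0.0014 ]
```

```bash
sed -i 's/^P=.*/P=np.array([.2214,.5063,.3796,.3413,.0764,.0465])/' kin.py; cat >> kin.py <<'E'
def pose(g,az,e,roll=0):
    """grasp point g, tool z azimuth az, e below horizontal, closing axis horizontal at roll 0"""
    z=np.array([np.cos(az)*np.cos(e),np.sin(az)*np.cos(e),-np.sin(e)]); y=np.cross(z,[0,0,1.]);y/=np.linalg.norm(y)
    R=np.c_[np.cross(y,z),y,z]@Ro.from_euler('z',roll).as_matrix()
    return np.array(g)+.019*z,R
def err(q,T,w=.3):
    p,R=fk(q); return np.r_[p-T[0],w*Ro.from_matrix(R@T[1].T).as_rotvec()]
def ik(T,seeds):
    best=[]
    for s in seeds:
        r=least_squares(err,np.clip(s,LO+.02,HI-.02),bounds=(LO,HI),args=(T,))
        if np.abs(r.fun).max()<2e-3: best.append(r.x)
    return best
E
python3 - <<'E'
from kin import *
q0=np.array([-.5,.4,1.5,0,1.2,0.])
rng=np.random.default_rng(0)
S=[np.r_[rng.uniform(-1,1),rng.uniform(0,1.2),rng.uniform(.5,2.2),q4,rng.uniform(.5,2),q6] for q4 in(0,.8,1.6,2.4,3.1) for q6 in(-1.5,1.5)]
for n,g in dict(beaker=(.5416,-.2998,.052),pour=(.587,.03,.2),tray=(.51,.32,.06)).items():
  for e in(20,30,45):
    for az in range(-180,180,30):
      for roll in ((0,np.pi) if n!="pour" else (0,np.pi)):
        b=ik(pose(g,np.radians(az),np.radians(e),roll),S)
        if b: 
            u={tuple(np.round(x,1)) for x in b}
            print(n,e,az,round(roll,1),[list(map(float,k)) for k in u][:3])
E
```

```text
beaker 20 -150 0 [[-0.3, 1.3, 0.7, -0.9, 2.0, -2.4]]
beaker 20 -150 3.1 [[-0.3, 1.3, 0.7, -0.9, 2.0, 0.7]]
beaker 20 -60 0 [[-0.3, 0.9, 2.2, 3.9, 1.1, -1.7]]
beaker 20 -60 3.1 [[-0.3, 0.9, 2.2, 3.9, 1.1, 1.5]]
beaker 20 -30 0 [[-0.7, 0.9, 2.4, 2.9, 1.3, -1.6]]
beaker 20 -30 3.1 [[-0.7, 0.9, 2.4, 2.9, 1.3, 1.5]]
beaker 20 0 0 [[-1.1, 0.9, 2.2, 2.0, 1.2, -1.5]]
beaker 20 0 3.1 [[-1.1, 0.9, 2.2, 2.0, 1.2, 1.7]]
beaker 20 30 0 [[-1.2, 0.9, 1.8, 1.3, 1.3, -1.1]]
beaker 20 30 3.1 [[-1.2, 0.9, 1.8, 1.3, 1.3, 2.0]]
beaker 20 60 0 [[-1.1, 1.1, 1.3, 0.9, 1.7, -0.9]]
beaker 20 60 3.1 [[-1.1, 1.1, 1.3, 0.9, 1.7, 2.2]]
beaker 20 90 0 [[-0.9, 1.3, 0.7, 0.7, 2.1, -0.9]]
beaker 20 90 3.1 [[-0.9, 1.3, 0.7, 0.7, 2.1, 2.3]]
beaker 30 -180 0 [[-0.4, 1.4, 0.3, -0.6, 2.4, -2.2]]
beaker 30 -180 3.1 [[-0.4, 1.4, 0.3, -0.6, 2.4, 0.9]]
beaker 30 -150 0 [[-0.3, 1.2, 0.8, -0.7, 1.9, -2.4]]
beaker 30 -150 3.1 [[-0.3, 1.2, 0.8, -0.7, 1.9, 0.8]]
beaker 30 -120 0 [[-0.2, 1.0, 1.3, -1.0, 1.5, -2.4]]
beaker 30 -120 3.1 [[-0.2, 1.0, 1.3, -1.0, 1.5, 0.8]]
beaker 30 -60 0 [[-0.3, 0.8, 2.1, 4.0, 0.9, -1.8]]
beaker 30 -60
[... 6571 characters left out ...]
, 0.7, -0.3, 2.0, 1.1]]
tray 45 -90 0 [[0.7, 1.0, 1.0, -0.6, 1.7, -2.3]]
tray 45 -90 3.1 [[0.7, 1.0, 1.0, -0.6, 1.7, 0.8]]
tray 45 -60 0 [[0.8, 0.8, 1.4, -0.8, 1.3, -2.5]]
tray 45 -60 3.1 [[0.8, 0.8, 1.4, -0.8, 1.3, 0.7]]
tray 45 30 0 [[0.4, 0.5, 2.2, 2.9, 0.4, -1.4]]
tray 45 30 3.1 [[0.4, 0.5, 2.2, 2.9, 0.4, 1.7]]
tray 45 60 0 [[0.1, 0.6, 2.1, 1.7, 0.6, -0.9]]
tray 45 60 3.1 [[0.1, 0.6, 2.1, 1.7, 0.6, 2.3]]
tray 45 90 0 [[0.0, 0.7, 1.8, 1.0, 1.0, -0.7]]
tray 45 90 3.1 [[0.0, 0.7, 1.8, 1.0, 1.0, 2.4]]
tray 45 120 0 [[0.1, 0.8, 1.4, 0.7, 1.4, -0.8]]
tray 45 120 3.1 [[0.1, 0.8, 1.4, 0.7, 1.4, 2.4]]
tray 45 150 0 [[0.2, 1.0, 1.1, 0.5, 1.7, -1.0]]
tray 45 150 3.1 [[0.2, 1.0, 1.1, 0.5, 1.7, 2.2]]
```

```bash
cat >> kin.py <<'E'
def step(q,d,turn=0,w=.3):
    p,R=fk(q); T=(p+R@(np.array(d)/1000.),R@Ro.from_euler('z',turn).as_matrix())
    return least_squares(err,np.clip(q,LO+1e-4,HI-1e-4),bounds=(LO,HI),args=(T,w),xtol=1e-10,ftol=1e-10).x
def ev(q):
    p,R=fk(q); z=R[:,2]; return np.round(np.r_[p,np.degrees(np.arctan2(z[1],z[0])),np.degrees(np.arcsin(-z[2])),np.degrees(np.arcsin(R[2,1]))],3).tolist()
E
python3 - <<'E'
from kin import *
for w in(.1,.2,.3,.5,1,2):
    q=least_squares(err,[-1.484,.2,1.1,0,1.8,-.15],bounds=(LO,HI),args=((np.array([.1211,-.5104,.4439]),Ro.from_euler('xyz',[3.141,0,.233]).as_matrix()),)).x
    for i in range(6): q=step(q,[0,0,-60],0,w)
    print(w,q.round(3).tolist(),ev(q))
E
```

```text
0.1 [-1.608, 0.246, 0.04, 0.193, 2.296, -0.101] [0.108, -0.456, 0.775, -76.653, 57.544, 32.456]
0.2 [-1.576, 0.294, 0.04, 0.14, 2.403, -0.115] [0.106, -0.448, 0.736, -76.653, 66.528, 23.472]
0.3 [-1.55, 0.342, 0.04, 0.092, 2.5, -0.132] [0.104, -0.439, 0.704, -76.653, 74.912, 15.088]
0.5 [-1.529, 0.392, 0.04, 0.042, 2.596, -0.154] [0.102, -0.429, 0.675, -76.653, 83.406, 6.594]
1 [-1.519, 0.422, 0.04, 0.012, 2.649, -0.17] [0.101, -0.424, 0.661, -76.652, 88.221, 1.779]
2 [-1.515, 0.433, 0.04, 0.003, 2.66, -0.174] [0.101, -0.425, 0.656, -77.342, 89.502, 0.498]
```

```bash
python3 - <<'E'
from kin import *
az=np.radians(55)
for r0,z0 in((.7,.45),(.6,.6)):
  p=np.array([r0*np.cos(az),r0*np.sin(az),z0]); R=pose(p,az,np.pi/2-1e-3)
  q=ik(R,[[.9,.5,.8,0,1.8,1.5]])[0]; print(q.round(2),ev(q))
  hist=[]
  for i in range(90):
    c=[]
    for al in np.radians(range(-60,90,15)):
        d=62*np.array([np.cos(al),0,-np.sin(al)]); n=step(q,d,0,1.); c.append((ev(n)[4],np.degrees(al),n))
    b=min(c,key=lambda t:t[0]); q=b[2]; hist.append(round(b[1]))
    if i%10==9: print(i+1,ev(q),q.round(2).tolist(),hist[-5:])
    if ev(q)[4]<20: print(i);break
E
```

```text
[0.85 0.83 0.04 0.   2.27 1.46] [0.401, 0.573, 0.431, 55.0, 89.814, -0.0]
10 [0.435, 0.621, 0.432, 55.0, 80.384, -0.0] [0.85, 0.84, 0.04, 0.02, 2.1, 1.47] [30, 30, 30, 30, 30]
20 [0.454, 0.648, 0.477, 55.0, 70.377, -0.0] [0.85, 0.79, 0.04, 0.04, 1.97, 1.48] [30, 30, 30, 15, 15]
30 [0.484, 0.691, 0.509, 55.0, 59.83, -0.0] [0.85, 0.78, 0.04, 0.06, 1.79, 1.49] [15, 15, 15, 15, 15]
40 [0.509, 0.727, 0.555, 55.0, 49.075, -0.0] [0.84, 0.77, 0.04, 0.08, 1.62, 1.49] [0, 0, 0, 0, 0]
50 [0.522, 0.745, 0.625, 55.0, 38.281, -0.0] [0.84, 0.73, 0.04, 0.09, 1.47, 1.49] [0, 0, 0, 0, 0]
60 [0.551, 0.787, 0.66, 55.0, 27.766, -0.0] [0.84, 0.76, 0.04, 0.11, 1.26, 1.48] [-15, -15, -15, -15, -15]
67Traceback (most recent call last):
  File "<stdin>", line 5, in <module>
IndexError: list index out of range
```

```bash
cat > plan.py <<'E'
from h import *; from kin import *
import json
def rows(way,turn,n,q=None):
    """straight world waypoints -> n rows tool-axis shifts, total turn spread"""
    s=robot.observe(); q=s['qpos'] if q is None else q
    p,R=fk(q); print("model err mm",np.round((p-s['tool_pos'])*1000,1))
    W=np.vstack([p,way]); L=np.r_[0,np.cumsum(np.linalg.norm(np.diff(W,axis=0),axis=1))]
    out=[]
    for i in range(1,n+1):
        g=np.array([np.interp(L[-1]*i/n,L,W[:,k]) for k in range(3)]); p,R=fk(q)
        d=np.round(R.T@(g-p)*1000); t=round(turn/n,3); out.append((d.astype(int).tolist(),t)); q=step(q,d,t,1.)
    print(json.dumps(out)); print(ev(q),q.round(2).tolist()); return q
E
python3 - <<'E'
from plan import *
az=np.radians(np.linspace(-76,55,12)[1:]);r=np.linspace(.44,.62,12)[1:];z=np.linspace(.61,.55,12)[1:]
rows(np.c_[r*np.cos(az),r*np.sin(az),z],-.728,22)
E
```

```text
model err mm [-0.   0.   0.1]
[[[56, 4, 3], -0.033], [[55, 4, 4], -0.033], [[56, -5, 3], -0.033], [[55, -9, 3], -0.033], [[54, -13, 3], -0.033], [[52, -19, 3], -0.033], [[52, -21, 3], -0.033], [[48, -27, 2], -0.033], [[48, -29, 2], -0.033], [[44, -35, 2], -0.033], [[43, -35, 1], -0.033], [[38, -41, 2], -0.033], [[38, -41, 1], -0.033], [[32, -46, 1], -0.033], [[31, -46, 1], -0.033], [[26, -49, 1], -0.033], [[26, -50, -1], -0.033], [[25, -50, -4], -0.033], [[23, -52, -6], -0.033], [[23, -52, -8], -0.033], [[19, -54, -11], -0.033], [[23, -54, -12], -0.033]]
[0.347, 0.496, 0.534, -21.873, 88.174, 1.778] [0.85, 0.67, 0.04, -0.05, 2.42, 1.43]
```

apply_moves([
  {"xyz": [56, 4, 3], "turn": -0.033},
  {"xyz": [55, 4, 4], "turn": -0.033},
  {"xyz": [56, -5, 3], "turn": -0.033},
  {"xyz": [55, -9, 3], "turn": -0.033},
  {"xyz": [54, -13, 3], "turn": -0.033},
  {"xyz": [52, -19, 3], "turn": -0.033},
  {"xyz": [52, -21, 3], "turn": -0.033},
  {"xyz": [48, -27, 2], "turn": -0.033},
  {"xyz": [48, -29, 2], "turn": -0.033},
  {"xyz": [44, -35, 2], "turn": -0.033},
])

```text
time: 2.9
tool_pos: [0.5159, -0.1025, 0.5814]
tool_rot: [3.116, -0.004, 0.563]
contact_force: [0.7, -0.6, -0.7]
opening: 0.0923
```

apply_moves([
  {"xyz": [43, -35, 1], "turn": -0.033},
  {"xyz": [38, -41, 2], "turn": -0.033},
  {"xyz": [38, -41, 1], "turn": -0.033},
  {"xyz": [32, -46, 1], "turn": -0.033},
  {"xyz": [31, -46, 1], "turn": -0.033},
  {"xyz": [26, -49, 1], "turn": -0.033},
  {"xyz": [26, -50, -1], "turn": -0.033},
  {"xyz": [25, -50, -4], "turn": -0.033},
  {"xyz": [23, -52, -6], "turn": -0.033},
  {"xyz": [23, -52, -8], "turn": -0.033},
])

```text
time: 4.15
tool_pos: [0.4225, 0.4184, 0.5488]
tool_rot: [3.111, -0.021, 0.894]
contact_force: [0.3, 0.3, -0.4]
opening: 0.0915
```

```bash
cat > st.py <<'E'
from plan import *
s=robot.observe();q=s['qpos'];print(s['time'],ev(q),q.round(3).tolist(),'err',np.round(1000*(fk(q)[0]-s['tool_pos']),1),'F',s['contact_force'].round(1),'open',round(s['opening'],4))
E
python3 st.py
```

```text
4.15 [0.423, 0.418, 0.549, -4.316, 87.879, 1.748] [0.666, 0.648, 0.036, -0.038, 2.43, 1.314] err [-0.   0.   0.1] F [ 0.3  0.3 -0.4] open 0.0915
```

apply_moves([
  {"xyz": [54, 0, -31], "turn": 0},
  {"xyz": [54, 0, -31], "turn": 0},
  {"xyz": [54, 0, -31], "turn": 0},
  {"xyz": [54, 0, -31], "turn": 0},
  {"xyz": [54, 0, -31], "turn": 0},
  {"xyz": [54, 0, -31], "turn": 0},
  {"xyz": [54, 0, -31], "turn": 0},
  {"xyz": [54, 0, -31], "turn": 0},
  {"xyz": [54, 0, -31], "turn": 0},
  {"xyz": [54, 0, -31], "turn": 0},
])

```text
time: 5.4
tool_pos: [0.4808, 0.5437, 0.5616]
tool_rot: [3.077, -0.376, 0.91]
contact_force: [0.5, -0.5, -0.1]
opening: 0.0918
```

```bash
sed -i 's/LO=np.array(\[-2.53,-.77,.04/LO=np.array([-2.53,-.77,.036/' kin.py; python3 st.py; python3 - <<'E'
from plan import *
q=robot.observe()['qpos']
for i in range(60):
    c=[]
    for al in np.radians(range(-60,90,15)):
      for be in (-20,0,20):
        d=62*np.array([np.cos(al),np.sin(np.radians(be)),-np.sin(al)])/np.hypot(1,np.sin(np.radians(be))); n=step(q,d,0,1.); c.append((ev(n)[4]+.3*abs(ev(n)[5]),np.degrees(al),be,n))
    b=min(c,key=lambda t:t[0]); q=b[3]
    if i%5==4: print(i+1,ev(q),q.round(2).tolist(),b[1:3])
    if ev(q)[4]<20: break
E
```

```text
5.4 [0.48, 0.543, 0.562, 42.166, 68.163, 3.437] [0.742, 0.667, 0.037, -0.003, 2.056, 1.414] err [-0.4 -0.3 -0. ] F [ 0.5 -0.5 -0.1] open 0.0918
5 [0.476, 0.561, 0.588, 43.397, 63.176, 3.669] [0.76, 0.64, 0.04, -0.0, 1.99, 1.43] (np.float64(14.999999999999998), 0)
10 [0.493, 0.597, 0.593, 44.433, 58.023, 3.832] [0.78, 0.66, 0.04, -0.0, 1.89, 1.45] (np.float64(14.999999999999998), 0)
15 [0.498, 0.617, 0.618, 45.315, 52.738, 3.945] [0.8, 0.65, 0.04, -0.0, 1.81, 1.46] (np.float64(14.999999999999998), 0)
20 [0.493, 0.623, 0.657, 46.068, 47.408, 4.021] [0.81, 0.62, 0.04, -0.0, 1.75, 1.47] (np.float64(14.999999999999998), 0)
25 [0.51, 0.651, 0.671, 46.723, 42.043, 4.071] [0.81, 0.63, 0.04, 0.0, 1.64, 1.47] (np.float64(0.0), 0)
30 [0.519, 0.669, 0.697, 47.305, 36.637, 4.103] [0.82, 0.63, 0.04, 0.01, 1.54, 1.48] (np.float64(0.0), 0)
35 [0.516, 0.672, 0.737, 47.824, 31.268, 4.124] [0.82, 0.6, 0.04, 0.01, 1.48, 1.48] (np.float64(0.0), 0)
40 [0.532, 0.696, 0.754, 48.293, 25.96, 4.136] [0.82, 0.62, 0.04, 0.02, 1.36, 1.48] (np.float64(-14.999999999999998), 0)
45 [0.539, 0.709, 0.781, 48.722, 20.745, 4.143] [0.83, 0.63, 0.04, 0.02, 1.27, 1.48] (np.float64(-14.999999999999998), 0)
```

apply_moves([
  {"xyz": [60, 0, -16], "turn": 0},
  {"xyz": [60, 0, -16], "turn": 0},
  {"xyz": [60, 0, -16], "turn": 0},
  {"xyz": [60, 0, -16], "turn": 0},
  {"xyz": [60, 0, -16], "turn": 0},
  {"xyz": [60, 0, -16], "turn": 0},
  {"xyz": [60, 0, -16], "turn": 0},
  {"xyz": [60, 0, -16], "turn": 0},
  {"xyz": [60, 0, -16], "turn": 0},
  {"xyz": [60, 0, -16], "turn": 0},
])

```text
time: 6.65
tool_pos: [0.5234, 0.6365, 0.6508]
tool_rot: [3.037, -0.777, 0.951]
contact_force: [0.4, 0.3, -0.1]
opening: 0.0918
```

apply_moves([
  {"xyz": [62, 0, 0], "turn": 0},
  {"xyz": [62, 0, 0], "turn": 0},
  {"xyz": [62, 0, 0], "turn": 0},
  {"xyz": [62, 0, 0], "turn": 0},
  {"xyz": [62, 0, 0], "turn": 0},
  {"xyz": [62, 0, 0], "turn": 0},
  {"xyz": [62, 0, 0], "turn": 0},
])

```text
time: 7.52
tool_pos: [0.5433, 0.6832, 0.7372]
tool_rot: [2.98, -1.061, 1.013]
contact_force: [0.3, -0.2, 0.1]
opening: 0.0918
```

```bash
python3 st.py
```

```text
7.525 [0.542, 0.682, 0.736, 47.474, 28.796, 4.507] [0.802, 0.628, 0.037, 0.023, 1.408, 1.465] err [-0.8 -0.9 -0.7] F [ 0.3 -0.2  0.1] open 0.0918
```

apply_moves([
  {"xyz": [61, 0, 10], "turn": 0},
  {"xyz": [61, 0, 10], "turn": 0},
  {"xyz": [61, 0, 10], "turn": 0},
  {"xyz": [61, 0, 10], "turn": 0},
  {"xyz": [61, 0, 10], "turn": 0},
  {"xyz": [61, 0, 10], "turn": 0},
])

```text
time: 8.28
tool_pos: [0.5424, 0.6999, 0.8264]
tool_rot: [2.847, -1.291, 1.152]
contact_force: [0.0, 0.0, -0.1]
opening: 0.0919
```

```bash
python3 st.py; python3 - <<'E'
from plan import *
q=robot.observe()['qpos'];p,R=fk(q); y=R[:,1]
# turn about tool z to level closing axis
t=np.arctan2(-R[2,1],-R[2,0]) ; 
for t in np.linspace(-.3,.3,61):
    if abs((R@Ro.from_euler('z',t).as_matrix())[2,1])<.005: print('turn',t)
e=np.radians(ev(q)[4]);az=np.radians(ev(q)[3])
S=[q]+[[a,b,c,d,f,g] for a in(-1.1,-.6,0) for b in(.6,1) for c in(1.3,2.) for d in(.9,1.6) for f in(1.2,1.7) for g in(-.9,1.5,2.1)]
for n,g in dict(beaker=(.5416,-.2998,.052),pre=(.5416-.12,-.2998-.13,.09),pourA=(.57,.02,.25),tray=(.485,.335,.07)).items():
  for roll in(0,np.pi):
    u={tuple(np.round(x,2).tolist()) for x in ik(pose(g,az,e,roll),S)}
    print(n,round(roll,1),u)
E
```

```text
8.275 [0.542, 0.699, 0.825, 48.506, 15.301, 4.587] [0.812, 0.602, 0.037, 0.036, 1.199, 1.466] err [-0.9 -1.  -1. ] F [ 0.   0.  -0.1] open 0.0919
turn 0.08000000000000002
beaker 0 {(-1.13, 1.05, 1.46, 1.09, 1.58, -1.0)}
beaker 3.1 {(-1.13, 1.05, 1.46, 1.09, 1.58, 2.14)}
pre 0 {(-1.37, 1.07, 1.24, 0.92, 1.82, -0.91)}
pre 3.1 {(-1.37, 1.07, 1.24, 0.92, 1.82, 2.23)}
pourA 0 {(-0.71, 0.48, 2.05, 1.42, 1.35, -0.93)}
pourA 3.1 {(-0.71, 0.48, 2.05, 1.42, 1.35, 2.21)}
tray 0 {(0.09, 0.95, 2.4, 2.41, 1.46, -1.71)}
tray 3.1 {(0.09, 0.95, 2.4, 2.41, 1.46, 1.43)}
```

```bash
python3 - <<'E'
from plan import *
q=robot.observe()['qpos']; p,R=fk(q); z=R[:,2]
h=np.array([z[0],z[1],0]);h/=np.linalg.norm(h)
b=np.array([.5425,-.3005,.054]); pre=b-.10*h+.019*z+[0,0,.0]
print(pre, b+.019*z)
q1=rows([[.40,.40,.62],[.40,.0,.5],[.30,-.40,.35],[pre[0]-.02,pre[1]-.02,.2]],.08,26)
E
```

```text
[ 0.48838821 -0.36167574  0.04898616] [ 0.55464202 -0.28677292  0.04898616]
model err mm [-0.9 -1.  -1. ]
[[[-42, 10, -37], 0.003], [[-42, 10, -36], 0.003], [[-42, 10, -37], 0.003], [[-42, 10, -37], 0.003], [[-42, 11, -36], 0.003], [[-41, 10, -37], 0.003], [[-40, 14, -36], 0.003], [[-29, 34, -35], 0.003], [[-29, 35, -35], 0.003], [[-28, 34, -35], 0.003], [[-28, 34, -35], 0.003], [[-28, 35, -35], 0.003], [[-28, 35, -35], 0.003], [[-28, 34, -35], 0.003], [[-31, 27, -39], 0.003], [[-32, 23, -40], 0.003], [[-32, 23, -41], 0.003], [[-32, 24, -40], 0.003], [[-32, 23, -40], 0.003], [[-32, 24, -41], 0.003], [[-32, 24, -40], 0.003], [[-31, 24, -41], 0.003], [[-29, 28, 40], 0.003], [[-28, 28, 40], 0.003], [[-28, 28, 41], 0.003], [[-28, 29, 40], 0.003]]
[0.469, -0.382, 0.2, 48.506, 15.301, 0.276] [-1.3, 0.87, 1.31, 1.0, 1.86, -0.78]
```

apply_moves([
  {"xyz": [-42, 10, -37], "turn": 0.01},
  {"xyz": [-42, 10, -37], "turn": 0.01},
  {"xyz": [-42, 10, -37], "turn": 0.01},
  {"xyz": [-42, 10, -37], "turn": 0.01},
  {"xyz": [-42, 10, -37], "turn": 0.01},
  {"xyz": [-41, 10, -37], "turn": 0.01},
  {"xyz": [-40, 14, -36], "turn": 0.01},
  {"xyz": [-29, 34, -35], "turn": 0.01},
  {"xyz": [-29, 34, -35], "turn": 0},
  {"xyz": [-28, 34, -35], "turn": 0},
])

```text
time: 9.52
tool_pos: [0.4168, 0.2893, 0.6033]
tool_rot: [3.087, -1.296, 0.905]
contact_force: [0.4, -1.0, -0.3]
opening: 0.0916
```

apply_moves([
  {"xyz": [-28, 34, -35], "turn": 0},
  {"xyz": [-28, 35, -35], "turn": 0},
  {"xyz": [-28, 35, -35], "turn": 0},
  {"xyz": [-28, 34, -35], "turn": 0},
  {"xyz": [-31, 27, -39], "turn": 0},
  {"xyz": [-32, 23, -40], "turn": 0},
  {"xyz": [-32, 23, -40], "turn": 0},
  {"xyz": [-32, 24, -40], "turn": 0},
  {"xyz": [-32, 23, -40], "turn": 0},
])

```text
time: 10.65
tool_pos: [0.3514, -0.1695, 0.4419]
tool_rot: [3.099, -1.286, 0.892]
contact_force: [1.2, 0.2, 0.1]
opening: 0.0922
```

```bash
python3 st.py; python3 - <<'E'
from plan import *
s=robot.observe(); q=s['qpos']; p,R=fk(q); z=R[:,2]
h=np.array([z[0],z[1],0]);h/=np.linalg.norm(h)
b=np.array([.5425,-.3005,.054]); g=b+.019*z; pre=g-.11*h
print(pre,g)
q=rows([[.32,-.40,.35],[pre[0]-.02,pre[1]-.02,.15],pre],0,11)
E
```

```text
10.65 [0.35, -0.171, 0.441, 48.595, 16.331, 0.68] [-1.435, 0.187, 1.758, 0.976, 2.073, -0.65] err [-0.9 -1.1 -1. ] F [1.2 0.2 0.1] open 0.0922
[ 0.48180768 -0.36932989  0.04865738] [ 0.55455914 -0.28682398  0.04865738]
model err mm [-0.9 -1.1 -1. ]
[[[-31, 28, -35], 0.0], [[-32, 28, -35], 0.0], [[-31, 28, -34], 0.0], [[-31, 27, -35], 0.0], [[-34, 26, -5], 0.0], [[-36, 21, 34], 0.0], [[-37, 22, 34], 0.0], [[-36, 21, 35], 0.0], [[-37, 22, 34], 0.0], [[-45, 2, 29], 0.0], [[-47, 0, 29], 0.0]]
[0.482, -0.369, 0.048, 48.595, 16.331, 0.68] [-1.28, 1.08, 1.33, 0.97, 1.7, -0.98]
```

apply_moves([
  {"xyz": [-31, 28, -35], "turn": 0.01},
  {"xyz": [-32, 28, -35], "turn": 0},
  {"xyz": [-31, 28, -34], "turn": 0},
  {"xyz": [-31, 27, -35], "turn": 0},
  {"xyz": [-34, 26, -5], "turn": 0},
  {"xyz": [-36, 21, 34], "turn": 0},
  {"xyz": [-37, 22, 34], "turn": 0},
  {"xyz": [-36, 21, 35], "turn": 0},
  {"xyz": [-37, 22, 34], "turn": 0},
  {"xyz": [-30, 2, 17], "turn": 0},
])

```text
time: 11.9
tool_pos: [0.4676, -0.3787, 0.1164]
tool_rot: [3.138, -1.286, 0.855]
contact_force: [-0.3, 0.2, 1.0]
opening: 0.0924
```

```bash
python3 st.py; python3 - <<'E'
from plan import *
for n in("top","side"):
    c=robot.read_camera(n);f=c["frame"]; u,v=proj(c,np.array([.5,-.34,.05])).astype(int); k=f[max(0,v-65):v+65,max(0,u-65):u+65]
    cv2.imwrite(f"pics/{n}1.png",cv2.resize(k,(390,390),interpolation=2)); print(n,u-65,v-65)
cv2.imwrite("pics/pre.png",np.hstack([cv2.imread("pics/top1.png"),cv2.imread("pics/side1.png")]))
E
```

```text
11.9 [0.467, -0.38, 0.115, 48.777, 16.314, 0.055] [-1.303, 0.984, 1.328, 0.957, 1.773, -0.892] err [-0.9 -1.1 -1. ] F [-0.3  0.2  1. ] open 0.0924
top 392 132
side 317 83
```

View pics/pre.png

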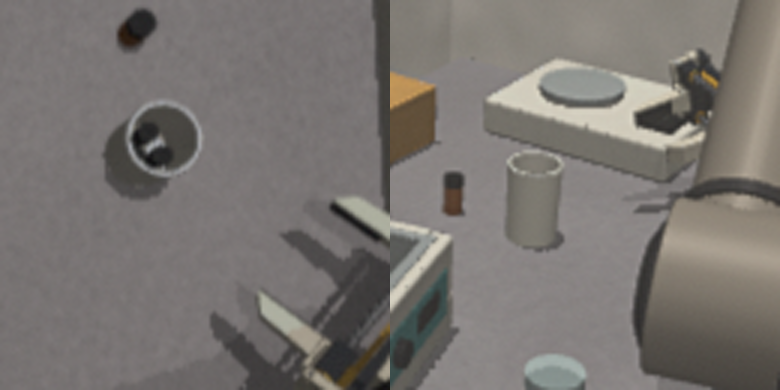

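The top crop (3x, offset 392,132) puts the beaker centre at (165,138), which is (447,178) in the full image, still upright. The finger tips are at (265,295) and (340,205), straddling the line to it. I'll go down, then forward.

apply_moves([
  {"xyz": [-30, 3, 17], "turn": 0},
  {"xyz": [-30, 3, 18], "turn": 0},
  {"xyz": [8, 0, 26], "turn": 0},
  {"xyz": [8, 0, 26], "turn": 0},
  {"xyz": [8, 0, 26], "turn": 0},
  {"xyz": [7, 0, 27], "turn": 0},
  {"xyz": [0, 0, 0], "turn": 0},
])

```text
time: 12.88
tool_pos: [0.555, -0.2868, 0.0531]
tool_rot: [3.133, -1.287, 0.861]
contact_force: [0.4, -0.4, -0.1]
opening: 0.0915
```

apply_moves([
  {"xyz": [0, 0, 0], "turn": 0},
  {"xyz": [0, 0, 0], "turn": 0},
  {"xyz": [0, 0, 0], "turn": 0},
  {"xyz": [0, 0, 0], "turn": 0},
  {"xyz": [0, 0, 0], "turn": 0},
  {"xyz": [0, 0, 0], "turn": 0},
], gripper=0, newtons=25)

```text
time: 13.62
tool_pos: [0.5539, -0.2888, 0.0519]
tool_rot: [3.137, -1.288, 0.854]
contact_force: [0.1, -2.8, 2.3]
opening: 0.0574
```

```bash
python3 st.py; python3 - <<'E'
from plan import *
s=robot.observe(); q=s['qpos']; p,R=fk(q); u=R.T@[0,0,1.]
for t in (60,90,120,145,180):
    Rt=R@Ro.from_euler('z',np.radians(t)).as_matrix()
    print(t,(Rt@u).round(2),'slope',np.degrees(np.arcsin(-(Rt@u)[2])).round())
c=robot.read_camera("top")
k=np.array([(c1x,c1y) for c1x,c1y in [(265+470/4-100,105+130/4),(265+(685-400)/4,105+90/4),(265+(728-400)/4,105+312/4),(265+(518-400)/4,105+360/4)]],float)
k[0]=(265+(470-400)/4,105+130/4)
T=np.array([ray(c,a,.11) for a in k]); p("tank rim",T); p("centre",T.mean(0)); print(np.linalg.norm(np.roll(T,-1,0)-T,axis=1))
E
```

```text
13.625 [0.553, -0.29, 0.051, 48.679, 16.203, 0.07] [-1.131, 1.041, 1.454, 1.077, 1.578, -0.987] err [-0.9 -1.1 -1. ] F [ 0.1 -2.8  2.3] open 0.0574
60 [ 0.54 -0.65  0.54] slope -33.0
90 [ 0.54 -0.84  0.08] slope -4.0
120 [ 0.36 -0.85 -0.38] slope 23.0
145 [ 0.09 -0.73 -0.68] slope 43.0
180 [-0.35 -0.4  -0.84] slope 58.0Traceback (most recent call last):
  File "<stdin>", line 9, in <module>
TypeError: 'numpy.ndarray' object is not callable
```

```bash
sed -i 's/^def p(l,x)/def pr(l,x)/' h.py; python3 - <<'E'
from plan import *
P_=[]
for n in("top","side"):
    c=robot.read_camera(n);f=c["frame"]; u,v=proj(c,np.array([.5425,-.30,.06])).astype(int); k=f[v-35:v+35,u-35:u+35]
    P_.append(cv2.resize(k,(390,390),interpolation=2)); print(n,u-35,v-35)
    if n=="top": C=c
cv2.imwrite("pics/grip.png",np.hstack(P_))
for zz in (.095,):pr("b",ray(C,(447,178),zz))
k=[(282.5,137.5),(336,127.5),(347,183),(294.5,195)]
T=np.array([ray(C,a,.11) for a in k]); pr("tank rim",T); pr("centre",T.mean(0)); print(np.linalg.norm(np.roll(T,-1,0)-T,axis=1))
E
python3 st.py
```

```text
top 407 145
side 331 111
b [0.5441, -0.3024, 0.095]
tank rim [[0.6467, 0.1113, 0.11], [0.6717, -0.0234, 0.11], [0.5305, -0.0495, 0.11], [0.5011, 0.081, 0.11]]
centre [0.5875, 0.0299, 0.11]
[0.13693932 0.14357131 0.1338081  0.1486763 ]
13.775 [0.553, -0.29, 0.051, 48.684, 16.207, 0.076] [-1.131, 1.041, 1.454, 1.077, 1.578, -0.987] err [-0.9 -1.1 -1. ] F [ 0.1 -2.3  3.2] open 0.0575
```

View pics/grip.png

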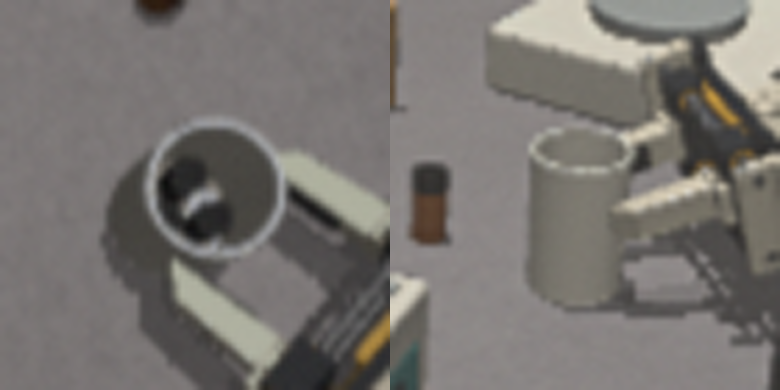

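```bash
python3 - <<'E'
from plan import *
s=robot.observe()
C={n:robot.read_camera(n) for n in("top","side")}
f=5.571
L=lambda u,v,n:((407+u/f,145+v/f) if n=="top" else (331+(u-390)/f,111+v/f))
pr("rim top",ray(C["top"],L(215,187,"top"),.095)); pr("rim side",ray(C["side"],L(580,152,"side"),.095))
pr("left tip top",ray(C["top"],L(175,262,"top"),.055)); pr("right tip top",ray(C["top"],L(290,160,"top"),.055))
pr("near tip side",ray(C["side"],L(612,220,"side"),.055))
print(s['tool_pos'])
for n in C: print(n,proj(C[n],s['tool_pos']),proj(C[n],np.array([.5435,-.301,.095])))
E
```

```text
rim top [0.5427, -0.2988, 0.095]
rim side [0.544, -0.2919, 0.095]
left tip top [0.5135, -0.2894, 0.055]
right tip top [0.5612, -0.3446, 0.055]
near tip side [0.5192, -0.294, 0.055]
[ 0.55392507 -0.28872046  0.05188557]
top [437.36807244 176.76880877] [446.44345681 178.25213934]
side [361.38303016 149.12685962] [366.57432868 137.39548941]
```

```bash
python3 - <<'E'
from plan import *
c=robot.read_camera("top")
for z in(.116,):
    a=ray(c,(392+258/3,132+290/3),z);b=ray(c,(392+333/3,132+203/3),z);pr("tips",[a,b,(a+b)/2])
    pr("tcp px",(proj(c,np.array([.4676,-.3787,.1164]))-[392,132])*3)
E
```

```text
tips [[0.4153, -0.3686, 0.116], [0.4864, -0.4331, 0.116], [0.4508, -0.4009, 0.116]]
tcp px [267.8733, 226.0626]
```

The pictures show the tips about 30 mm short of the reported TCP along the tool axis. The 57 mm opening fits that, as a chord on the beaker's rear half. I'll open, go 30 mm further along tool z, and grip again.

apply_moves([
  {"xyz": [0, 0, 0], "turn": 0},
  {"xyz": [0, 0, 0], "turn": 0},
  {"xyz": [0, 0, 0], "turn": 0},
  {"xyz": [0, 0, 10], "turn": 0},
  {"xyz": [0, 0, 10], "turn": 0},
  {"xyz": [0, 0, 10], "turn": 0},
  {"xyz": [0, 0, 0], "turn": 0},
], gripper=1)

```text
time: 14.8
tool_pos: [0.5732, -0.2655, 0.0429]
tool_rot: [-3.14, -1.288, 0.851]
contact_force: [-0.9, 0.2, 0.3]
opening: 0.0919
```

apply_moves([
  {"xyz": [0, 0, 0], "turn": 0},
  {"xyz": [0, 0, 0], "turn": 0},
  {"xyz": [0, 0, 0], "turn": 0},
  {"xyz": [0, 0, 0], "turn": 0},
  {"xyz": [0, 0, 0], "turn": 0},
  {"xyz": [0, 0, 0], "turn": 0},
], gripper=0, newtons=25)

```text
time: 15.55
tool_pos: [0.5729, -0.2671, 0.0433]
tool_rot: [3.138, -1.288, 0.854]
contact_force: [-0.3, -1.8, 0.6]
opening: 0.0614
```

```bash
python3 st.py; python3 - <<'E'
from plan import *
P_=[]
for n in("top","side"):
    c=robot.read_camera(n);f=c["frame"]; u,v=proj(c,np.array([.5425,-.30,.06])).astype(int); k=f[v-35:v+35,u-35:u+35]
    P_.append(cv2.resize(k,(390,390),interpolation=2))
cv2.imwrite("pics/grip2.png",np.hstack(P_))
E
```

```text
15.55 [0.572, -0.268, 0.042, 48.686, 16.222, 0.065] [-1.088, 1.048, 1.476, 1.112, 1.543, -1.001] err [-0.9 -1.1 -1. ] F [-0.3 -1.8  0.6] open 0.0614
```

View pics/grip2.png

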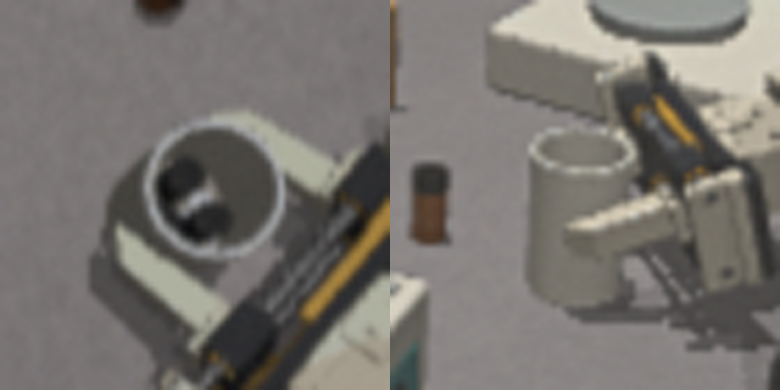

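Now the opening is 61.4 mm, the full diameter, and the fingers reach past the centre at mid height. I'll lift and carry it over the bath.

```bash
python3 - <<'E'
from plan import *
q=rows([[.572,-.268,.1],[.56,-.25,.24],[.60,0,.24],[.625,.116,.222]],0,16)
q2=q.copy()
for t in range(18):
    q2=step(q2,[0,0,0],.17,1.)
print(ev(q2),q2.round(2))
E
```

```text
model err mm [-0.9 -1.1 -1. ]
[[[34, 0, -10], 0.0], [[35, -2, -9], 0.0], [[34, -5, -9], 0.0], [[34, -6, -8], 0.0], [[35, -5, -9], 0.0], [[23, -11, 8], 0.0], [[9, -19, 29], 0.0], [[8, -19, 29], 0.0], [[9, -19, 29], 0.0], [[8, -19, 29], 0.0], [[8, -19, 29], 0.0], [[9, -19, 29], 0.0], [[7, -19, 30], 0.0], [[3, -17, 31], 0.0], [[4, -17, 31], 0.0], [[3, -17, 31], 0.0]]
[0.625, 0.115, 0.222, 48.69, 16.22, 0.064] [-0.49, 0.52, 2.04, 1.6, 1.21, -0.96]
[0.625, 0.115, 0.222, 48.69, 16.22, -4.552] [-0.49  0.52  2.04  1.6   1.21  2.1 ]
```

apply_moves([
  {"xyz": [20, 0, -6], "turn": 0},
  {"xyz": [30, -1, -9], "turn": 0},
  {"xyz": [34, -3, -9], "turn": 0},
  {"xyz": [34, -5, -9], "turn": 0},
  {"xyz": [35, -6, -8], "turn": 0},
  {"xyz": [30, -8, -2], "turn": 0},
  {"xyz": [20, -15, 16], "turn": 0},
  {"xyz": [9, -19, 29], "turn": 0},
], newtons=35)

```text
time: 16.65
tool_pos: [0.5701, -0.1828, 0.2482]
tool_rot: [3.128, -1.286, 0.863]
contact_force: [0.8, 0.1, -2.2]
opening: 0.061
```

```bash
python3 st.py; python3 - <<'E'
from plan import *
q=rows([[.60,0,.24],[.625,.116,.222]],0,9)
E
```

```text
16.65 [0.569, -0.184, 0.247, 48.631, 16.295, 0.222] [-1.021, 0.63, 1.669, 1.161, 1.595, -0.781] err [-0.9 -1.1 -1. ] F [ 0.8  0.1 -2.2] open 0.061
model err mm [-0.9 -1.1 -1. ]
[[[7, -18, 28], 0.0], [[7, -18, 28], 0.0], [[7, -18, 28], 0.0], [[7, -18, 28], 0.0], [[7, -18, 29], 0.0], [[5, -17, 29], 0.0], [[3, -16, 29], 0.0], [[4, -17, 30], 0.0], [[3, -16, 29], 0.0]]
[0.625, 0.116, 0.222, 48.631, 16.295, 0.222] [-0.49, 0.52, 2.04, 1.6, 1.21, -0.97]
```

apply_moves([
  {"xyz": [7, -18, 28], "turn": 0},
  {"xyz": [7, -18, 28], "turn": 0},
  {"xyz": [7, -18, 28], "turn": 0},
  {"xyz": [7, -18, 28], "turn": 0},
  {"xyz": [7, -18, 29], "turn": 0},
  {"xyz": [5, -17, 29], "turn": 0},
  {"xyz": [3, -16, 29], "turn": 0},
  {"xyz": [4, -17, 30], "turn": 0},
  {"xyz": [3, -16, 29], "turn": 0},
])

```text
time: 17.77
tool_pos: [0.6253, 0.118, 0.2229]
tool_rot: [3.137, -1.288, 0.856]
contact_force: [0.2, 0.3, -1.8]
opening: 0.0614
```

apply_moves([
  {"xyz": [0, 0, 0], "turn": 0.15},
  {"xyz": [0, 0, 0], "turn": 0.18},
  {"xyz": [0, 0, 0], "turn": 0.18},
  {"xyz": [0, 0, 0], "turn": 0.18},
  {"xyz": [0, 0, 0], "turn": 0.18},
  {"xyz": [0, 0, 0], "turn": 0.18},
  {"xyz": [0, 0, 0], "turn": 0.15},
  {"xyz": [0, 0, 0], "turn": 0.1},
])

```text
time: 18.77
tool_pos: [0.6251, 0.1169, 0.223]
tool_rot: [-1.863, -0.257, -0.643]
contact_force: [-0.1, 0.7, -1.1]
opening: 0.0613
```

```bash
python3 st.py; python3 - <<'E'
from plan import *
P_=[]
for n in("top","side"):
    c=robot.read_camera(n);f=c["frame"]; u,v=proj(c,np.array([.59,.03,.15])).astype(int); k=f[max(v-75,0):v+75,u-75:u+75]
    P_.append(cv2.resize(k,(400,400),interpolation=2))
cv2.imwrite("pics/pour1.png",np.hstack(P_))
E
```

```text
18.775 [0.624, 0.116, 0.222, 48.751, 16.196, -67.81] [-0.489, 0.522, 2.039, 1.604, 1.209, 0.339] err [-0.9 -1.1 -1. ] F [-0.1  0.7 -1.1] open 0.0613
```

View pics/pour1.png

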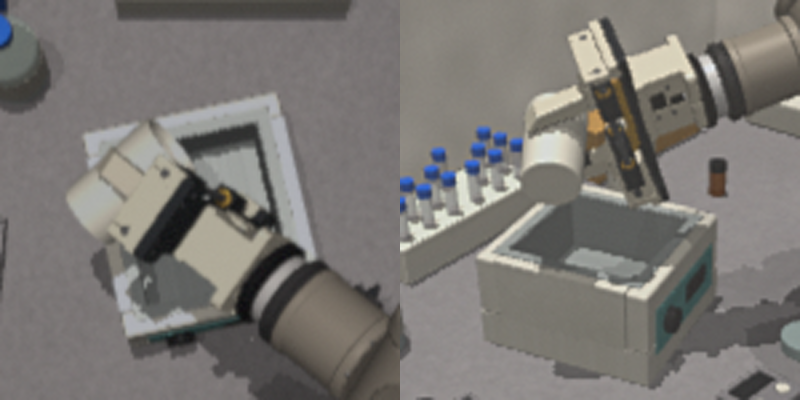

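The foot faces the camera and the mouth points to −y/+x over the tank, as predicted. The gripper body clears the rim, so I'll finish the turn.

apply_moves([
  {"xyz": [0, 0, 0], "turn": 0.15},
  {"xyz": [0, 0, 0], "turn": 0.18},
  {"xyz": [0, 0, 0], "turn": 0.18},
  {"xyz": [0, 0, 0], "turn": 0.18},
  {"xyz": [0, 0, 0], "turn": 0.18},
  {"xyz": [0, 0, 0], "turn": 0.18},
  {"xyz": [0, 0, 0], "turn": 0.18},
  {"xyz": [0, 0, 0], "turn": 0.18},
  {"xyz": [0, 0, 0], "turn": 0.18},
  {"xyz": [0, 0, 0], "turn": 0.18},
])

```text
time: 20.12
tool_pos: [0.6253, 0.1168, 0.2228]
tool_rot: [-2.907, 1.28, -2.046]
contact_force: [0.0, 0.5, -0.7]
opening: 0.0611
```

apply_moves([
  {"xyz": [0, 0, 0], "turn": 0},
  {"xyz": [0, 0, 0], "turn": 0},
  {"xyz": [0, 0, 0], "turn": 0},
  {"xyz": [0, 0, 0], "turn": 0},
  {"xyz": [0, 0, 0], "turn": 0},
  {"xyz": [0, 0, 0], "turn": 0},
])

```text
time: 20.88
tool_pos: [0.6256, 0.1165, 0.2219]
tool_rot: [-2.898, 1.279, -2.037]
contact_force: [0.7, 0.4, -0.2]
opening: 0.0612
```

```bash
python3 st.py; python3 - <<'E'
from plan import *
P_=[]
for n in("top","side"):
    c=robot.read_camera(n);f=c["frame"]; u,v=proj(c,np.array([.59,.03,.15])).astype(int); k=f[max(v-75,0):v+75,u-75:u+75]
    P_.append(cv2.resize(k,(400,400),interpolation=2))
cv2.imwrite("pics/pour2.png",np.hstack(P_))
E
```

```text
20.875 [0.625, 0.115, 0.221, 48.724, 16.222, -3.983] [-0.489, 0.525, 2.039, 1.605, 1.209, 2.103] err [-0.9 -1.1 -1. ] F [ 0.7  0.4 -0.2] open 0.0612
```

View pics/pour2.png

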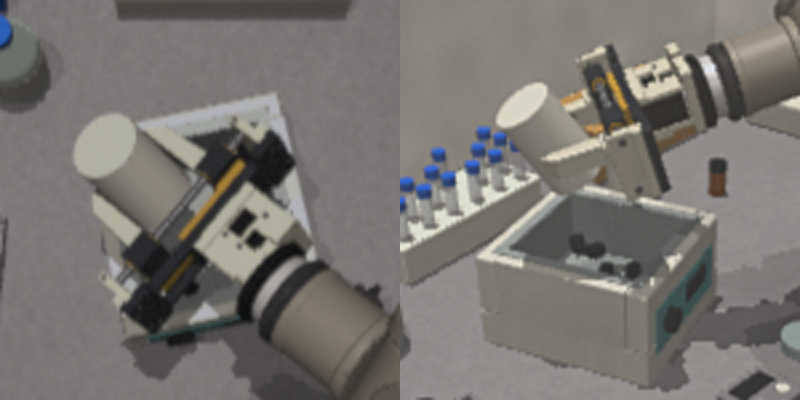

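The stoppers lie in the tank; at least five are visible in the side view around (575–635, 245–270). I'll turn back upright over the bath, then move towards the tray and count them.

apply_moves([
  {"xyz": [0, 0, 0], "turn": -0.15},
  {"xyz": [0, 0, 0], "turn": -0.18},
  {"xyz": [0, 0, 0], "turn": -0.18},
  {"xyz": [0, 0, 0], "turn": -0.18},
  {"xyz": [0, 0, 0], "turn": -0.18},
  {"xyz": [0, 0, 0], "turn": -0.18},
  {"xyz": [0, 0, 0], "turn": -0.18},
  {"xyz": [0, 0, 0], "turn": -0.18},
  {"xyz": [0, 0, 0], "turn": -0.18},
  {"xyz": [0, 0, 0], "turn": -0.18},
])

```text
time: 22.22
tool_pos: [0.6256, 0.1165, 0.222]
tool_rot: [-1.864, -0.266, -0.641]
contact_force: [0.1, -0.1, -1.8]
opening: 0.0611
```

apply_moves([
  {"xyz": [0, 0, 0], "turn": -0.18},
  {"xyz": [0, 0, 0], "turn": -0.18},
  {"xyz": [0, 0, 0], "turn": -0.18},
  {"xyz": [0, 0, 0], "turn": -0.18},
  {"xyz": [0, 0, 0], "turn": -0.18},
  {"xyz": [0, 0, 0], "turn": -0.18},
  {"xyz": [0, 0, 0], "turn": -0.15},
  {"xyz": [0, 0, 0], "turn": -0.07},
])

```text
time: 23.22
tool_pos: [0.6256, 0.1165, 0.222]
tool_rot: [3.128, -1.288, 0.865]
contact_force: [0.5, -0.5, -1.4]
opening: 0.061
```

```bash
python3 st.py; python3 - <<'E'
from plan import *
s=robot.observe();R=fk(s['qpos'])[1];z=R[:,2]
c=robot.read_camera("top")
k=[(181,160),(241,161),(236,228),(173.5,225.5)]
T=np.array([ray(c,a,.014) for a in k]);pr("tray c",T.mean(0));print(np.linalg.norm(np.roll(T,-1,0)-T,axis=1))
m=T.mean(0); ex=(T[0]+T[1]-T[2]-T[3]);print("yaw",np.degrees(np.arctan2(ex[1],ex[0])))
g=np.array([m[0]-.025,m[1]+.012,0.075]); t=g+.044*z; print(g,t)
rows([[.55,.25,.24],[t[0],t[1],.2]],0,8)
E
```

```text
23.225 [0.625, 0.115, 0.221, 48.723, 16.22, 0.221] [-0.489, 0.525, 2.039, 1.605, 1.209, -0.97] err [-0.9 -1.1 -1. ] F [ 0.5 -0.5 -1.4] open 0.061
tray c [0.5177, 0.3173, 0.014]
[0.16182894 0.18069964 0.16630828 0.17713279]
yaw -4.239381726721372
[0.49268618 0.32925117 0.075     ] [0.52055741 0.36100242 0.06270962]
model err mm [-0.9 -1.1 -1. ]
[[[8, -32, 10], 0.0], [[7, -33, 10], 0.0], [[8, -32, 10], 0.0], [[7, -32, 10], 0.0], [[1, -30, 15], 0.0], [[-6, -27, 21], 0.0], [[-6, -27, 21], 0.0], [[-5, -27, 20], 0.0]]
[0.521, 0.361, 0.2, 48.724, 16.223, 0.322] [0.12, 0.48, 2.32, 2.31, 1.05, -1.32]
```

apply_moves([
  {"xyz": [8, -32, 10], "turn": 0},
  {"xyz": [7, -33, 10], "turn": 0},
  {"xyz": [8, -32, 10], "turn": 0},
  {"xyz": [7, -32, 10], "turn": 0},
  {"xyz": [1, -30, 15], "turn": 0},
  {"xyz": [-6, -27, 21], "turn": 0},
  {"xyz": [-6, -27, 21], "turn": 0},
  {"xyz": [-5, -27, 20], "turn": 0},
  {"xyz": [0, 0, 0], "turn": 0},
])

```text
time: 24.4
tool_pos: [0.5201, 0.3642, 0.2016]
tool_rot: [-3.136, -1.286, 0.849]
contact_force: [-0.6, -0.6, -1.3]
opening: 0.0613
```

```bash
python3 st.py; python3 - <<'E'
from plan import *
c=robot.read_camera("top");f=c["frame"]
cv2.imwrite("pics/t3.png",np.hstack([cv2.resize(f[105:220,265:365],(390,450),interpolation=2),cv2.resize(f[130:250,155:260],(394,450),interpolation=2)]))
q=rows([[.515,.371,.13],[.515,.371,.056]],0,8)
E
```

```text
24.4 [0.519, 0.363, 0.201, 48.959, 16.308, -0.092] [0.128, 0.482, 2.322, 2.312, 1.044, -1.312] err [-0.9 -1.1 -1. ] F [-0.6 -0.6 -1.3] open 0.0613
model err mm [-0.9 -1.1 -1. ]
[[[-17, -2, 6], 0.0], [[-17, -3, 6], 0.0], [[-17, -2, 6], 0.0], [[-17, -3, 5], 0.0], [[-18, 0, 6], 0.0], [[-17, 0, 5], 0.0], [[-18, 0, 5], 0.0], [[-18, 0, 5], 0.0]]
[0.515, 0.371, 0.055, 48.858, 16.256, -0.052] [0.16, 0.93, 2.33, 2.46, 1.38, -1.65]
```

View pics/t3.png

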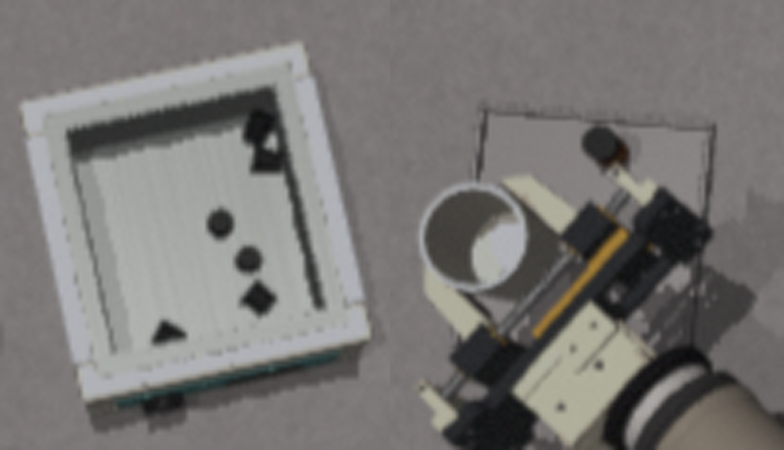

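Six stoppers lie separately in the tank, and the beaker is empty. Now I'll lower it into the tray.

apply_moves([
  {"xyz": [-17, -2, 6], "turn": 0},
  {"xyz": [-17, -3, 6], "turn": 0},
  {"xyz": [-17, -2, 6], "turn": 0},
  {"xyz": [-17, -3, 5], "turn": 0},
  {"xyz": [-18, 0, 6], "turn": 0},
  {"xyz": [-17, 0, 5], "turn": 0},
  {"xyz": [-18, 0, 5], "turn": 0},
  {"xyz": [-16, 0, 5], "turn": 0},
  {"xyz": [0, 0, 0], "turn": 0},
])

```text
time: 25.58
tool_pos: [0.5181, 0.3705, 0.0581]
tool_rot: [-3.139, -1.287, 0.846]
contact_force: [0.3, 0.4, -0.4]
opening: 0.061
```

```bash
python3 st.py
```

```text
25.575 [0.517, 0.369, 0.057, 48.617, 16.245, -0.045] [0.153, 0.93, 2.327, 2.464, 1.376, -1.645] err [-0.9 -1.1 -1. ] F [ 0.3  0.4 -0.4] open 0.061
```

apply_moves([
  {"xyz": [-4, 0, 1], "turn": 0},
  {"xyz": [-4, 0, 1], "turn": 0},
  {"xyz": [-1, 0, 0], "turn": 0},
  {"xyz": [0, 0, 0], "turn": 0},
])

```text
time: 26.08
tool_pos: [0.5166, 0.3713, 0.0497]
tool_rot: [3.139, -1.288, 0.853]
contact_force: [0.5, -0.1, -0.9]
opening: 0.0611
```

apply_moves([
  {"xyz": [-1, 0, 0], "turn": 0},
  {"xyz": [0, 0, 0], "turn": 0},
])

```text
time: 26.32
tool_pos: [0.5164, 0.371, 0.0486]
tool_rot: [3.139, -1.288, 0.853]
contact_force: [-0.0, 0.8, -1.1]
opening: 0.0616
```

apply_moves([
  {"xyz": [-1, 0, 0], "turn": 0},
  {"xyz": [0, 0, 0], "turn": 0},
])

```text
time: 26.58
tool_pos: [0.5164, 0.371, 0.0483]
tool_rot: [3.139, -1.289, 0.854]
contact_force: [-0.9, 0.5, 3.1]
opening: 0.0612
```

apply_moves([
  {"xyz": [-1, 0, 0], "turn": 0},
  {"xyz": [0, 0, 0], "turn": 0},
])

```text
time: 26.82
tool_pos: [0.5165, 0.371, 0.0484]
tool_rot: [3.137, -1.292, 0.856]
contact_force: [-1.4, -0.6, 7.5]
opening: 0.0611
```

Contact is at z = 0.048, as predicted for the tray floor. I'll release with a partial opening and back out along the tool axis.

apply_moves([
  {"xyz": [0, 0, 0], "turn": 0},
  {"xyz": [0, 0, 0], "turn": 0},
  {"xyz": [0, 0, 0], "turn": 0},
  {"xyz": [0, 0, 0], "turn": 0},
  {"xyz": [0, 0, 0], "turn": 0},
], gripper=0.86)

```text
time: 27.45
tool_pos: [0.5161, 0.3706, 0.0466]
tool_rot: [3.14, -1.287, 0.852]
contact_force: [-0.3, -0.2, 0.6]
opening: 0.079
```

apply_moves([
  {"xyz": [0, 0, -15], "turn": 0},
  {"xyz": [0, 0, -25], "turn": 0},
  {"xyz": [0, 0, -30], "turn": 0},
  {"xyz": [0, 0, -30], "turn": 0},
  {"xyz": [10, 0, -20], "turn": 0},
  {"xyz": [30, 0, 0], "turn": 0},
  {"xyz": [40, 0, 0], "turn": 0},
  {"xyz": [40, 0, 0], "turn": 0},
  {"xyz": [0, 0, 0], "turn": 0},
])

```text
time: 28.58
tool_pos: [0.4618, 0.3095, 0.1997]
tool_rot: [3.113, -1.294, 0.879]
contact_force: [-0.7, 0.1, 0.2]
opening: 0.0786
```

```bash
python3 st.py; python3 - <<'E'
from plan import *
c=robot.read_camera("top");d=robot.read_camera("side");f=c["frame"]
cv2.imwrite("pics/fin.png",np.hstack([f[40:280,150:480],cv2.resize(d["frame"][140:320,100:400],(400,240))]))
E
```

```text
28.575 [0.461, 0.308, 0.199, 48.669, 15.876, 0.452] [-0.06, 0.463, 2.52, 2.19, 1.199, -1.446] err [-0.9 -1.1 -1. ] F [-0.7  0.1  0.2] open 0.0786
```

View pics/fin.png

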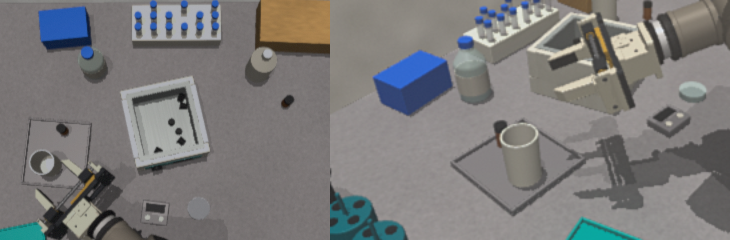

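```bash
python3 - <<'E'
from plan import *
c=robot.read_camera("top"); b=ray(c,(192,202),.1); d=b[:2]-[.5177,.3173]; a=np.radians(-4.2)
pr("beaker in tray",[d[0]*np.cos(a)+d[1]*np.sin(a),-d[0]*np.sin(a)+d[1]*np.cos(a)])
if abs(d).max()<.055: robot.hand_in(); print("handed in")
E
```

```text
beaker in tray [-0.0332, 0.0178]
the job is handed in; nothing more can be done
handed in
```

The job is done and handed in at about 28.6 s of the 59 s limit; the hand-in gives no verdict. All six stoppers are in the bath's tank, and the empty beaker stands upright and released on the floor of the grey drip tray.

**How it was done:** moves could only turn the tool about its own axis. I pushed it past its reach high above the bench until it tilted to about 16° below horizontal. I then gripped the beaker from the side, turned it over above the tank by about 176°, turned it back and set it down in the tray.

**Last checks:**
- **Stoppers:** the top view showed six separate stoppers in the tank and an empty beaker.
- **Beaker:** the side view shows it upright. It measured −33 mm and +18 mm from the tray's centre, inside the limits of 65 mm and 60 mm. It touched down at the height predicted for the tray floor.
- **Other items:** the vials, bottles, timer and dish are within about a pixel (2–3 mm) of their first positions, judged by eye.
- **Robot:** the gripper is clear of everything and the force reading is near zero.

**What disagreed:**
- **Grip position:** the camera showed the fingertips about 30 mm short of the reported TCP once the tool was tilted. The first grip therefore caught only the beaker's rear half, at a 57 mm opening. I re-gripped 30 mm further in and got the full diameter, 61 mm.
- **Joint 3:** while tilting, it rested at 0.036–0.037 rad, and its listed lower limit is 0.04. I took that to be rounding of the true limit. If the limit is exact, this could count as a range violation.
- **Pictures:** I viewed 10, the full budget.

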